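# Turn the sample turntable until the thermometer faces front

### The arm

A 7-joint arm with a two-finger parallel gripper is mounted at the origin on the work surface. World frame = base frame: x ahead of the robot, y to its left, z up, the work surface at z = 0. Lengths are in m, angles in rad, forces in N, time in s.
With the tool pointing down it reaches from about 0.425 to 0.875 m from the base axis. Payload 4.7 kg.
Tool frame: the origin (TCP) lies at the very end of the fingers, on their centre line; the grasp point (between the pads) lies 19 mm behind it; z points along the fingers, y is the line along which they close (so a half turn about z gives the same grasp; the last joint's range is limited). The gripper opens to 87 mm and grips with 3 to 60 N. Pads are 19 mm wide; open, the fingers measure 117 mm over their backs; the gripper's body (75 mm by 190 mm) begins 51 mm behind the grasp point.
Start: joints at [-1.227, 0.321, -0.07, 1.45, 0.023, 1.371, -0.057], TCP at [0.211, 0.615, 0.223] pointing down, gripper open.
Joint ranges: [-2.86, 2.86], [-0.3, 2.09], [-1.38, 1.24], [0.06, 2.45], [-1.56, 4.7], [0.09, 2.05], [-2.69, 2.69]. Speed limits (rad/s): [2.57, 2.57, 3.14, 3.14, 3.14, 3.14, 3.14].

### API

Orientations are given as a rotation vector (axis times angle).
In Python, from bench import ctrl, vision gives the robot as it stands.
- The arm moves only by the tool jog_arm, never from a script. Its argument "increments" is a list of rows, each an object of numbers: "tx", "ty", "tz": the shift along the tool's x, y, z in mm; "wx", "wy", "wz": the turn, a rotation vector about the tool's x, y, z in rad; "gripper": the opening, from 0 (shut) to 1 (fully open). In form: [{"tx": .., "ty": .., "tz": .., "wx": .., "wy": .., "wz": .., "gripper": ..}, ...]. A call has exactly 5 rows; each row is the pose to reach, as a shift and turn from the pose commanded when the call began, along the tool's axes at that moment; what a row does not reach only later rows make up. A row lasts 1/12 s, in which the tool goes at most 41.7 mm and 7.16 degrees, less where a joint would pass 70% of its speed; a pose out of reach is approached as far as the arm can. A call with a gripper value outside its range is refused whole. The fingers move at their own pace and stop on an object; "grip_force" is the grip in N (left out, the last holds). Time passes only in rows, so rows that repeat a pose let the fingers close, or fill a call up. It gives the time, the measured TCP pose, the force, the opening and the grip force at its end, in the units of the state.
- ctrl.get_state(): the state, without advancing time (a new reading comes with each control period).
- vision.get_image(name): name is "side" or "top"; returns a dict with "color" (384x512x3 uint8, blue, green, red), "fx", "fy", "cx", "cy" (pixels), "k1" (the pictures are not rectified: a ray, as slopes to the right and down, at radius r is drawn at 1 + k1 r^2 times it, then the intrinsics apply), "extrinsics" (4x4, takes a point from world to camera coordinates). Camera axes: x right, y down, z forward; pixel columns grow to the right and rows downward; lengths in m; the calibration is good to about 2 mm. A picture is of the moment at which its call begins. There is no depth.
- ctrl.close_job(): hands the job in; it is judged then, once.
Trained networks look in the newest picture that a camera, given by its name, has taken for a name from the list of things; names that differ only in an ending like _2 or _b are one class to them, and where a whole thing is asked for, a point or a joint stands for the part that bears it (a point fixed in the world has none). Each returns a list of dicts, best first, with "conf" (0 to 1); they miss things now and then, are a little off and sometimes report something else, mostly with a low value. They report only what shows in the picture. A call takes as long as a camera call. They do not tell look-alikes from the thing itself.
- vision.spot_in(camera, thing): "bbox" ([left, top, right, bottom] in pixels, round what is visible of it).
The state is a dict: "time": time; "joint_positions": joint angles; "qd": joint speeds; "joint_torque": joint torques, N m; "position": TCP position; "tool_rot": TCP orientation; "ft_force": force on the tool from outside, world axes, zero at the start; "torque": the same for the moment, N m; "grip_width": opening from 0.0 (shut) to 1.0 (fully open); "grip_force": force on a finger pad.
Only numpy, scipy, OpenCV 4.12 (cv2) and the standard library are available. Lean on these libraries where they do the work, as an engineer would, in place of code of your own. Each camera call takes 0.05 s, during which the arm holds its last target. There are 200 camera calls.

### The job

The dial thermometer in one of the cured pieces has to be read: with a fingertip on the lobed rim, gently push the white turntable round, in as many pushes as you need, until that dial faces the front, squarely in line with the pointed steel toe of the foot. Touch nothing but the turntable plate: the pieces stay where they lie on it, untouched, nothing is gripped or lifted, and the other things on the table are left alone.

Things in the scene. Friction and masses are not known exactly. Their poses are not given: they have to be found in the camera images.
- carousel: the white plastic turntable plate, like a six-petalled flower, turning both ways without end about its vertical axis. Underside 60 mm, top 78 mm above the table. Origin on the axis at the underside; the thermometer's lobe lies along the plate's own -x. The bearing drags about 2 to 3 N at the rim and the plate stops at once when let go
- lobe_tip (a point): outermost point, at the top face, of the lobe under the thermometer, 178 mm from the axis. The plate's outline: a round core of 125 mm radius plus six equal round lobes of 38 mm radius centred 140 mm from the axis, 60 degrees apart
- pocket (a point): a point at mid-thickness of the plate in one of the six open pockets between neighbouring lobes, 30 degrees on (counter-clockwise from above) from the thermometer's lobe, 165 mm from the axis. A pocket is about 64 mm wide, open outwards, up and down, with nothing in it or under it but the table (or the 10 mm toe): a fingertip can stand in it and push a lobe sideways
- stand: the fixed dark steel foot: a disc of 105 mm radius, 10 mm thick, on the table, with a bearing column of 62 mm radius and a flat pointed toe, 10 mm thick, sticking out to 224 mm from the axis under the plate at the front (robot's side), its point seen from above. Origin on the turntable's axis at the table; its own -x is the front, where the toe points
- probed_piece: the cured sausage piece with the dial thermometer stuck in its outer end (the only one with a thermometer): dark, oval, netted, 95 mm long, 54 mm wide, 48 mm high, lying along a radius on one lobe of the plate, its flat underside resting on the plate. Origin: centre of its underside, 86 mm from the plate's axis; its own -x points outwards
- dial (a point): centre of the face of the dial thermometer in the probed piece: a round white dial with a black rim, 44 mm across that looks outwards and up at 45 degrees, its centre about 138 mm from the axis and 113 mm above the table, its upper edge about 130 mm above the table
- piece_a: loose dark oval cured piece without a thermometer, 95 mm long, 54 mm wide, 48 mm high, lying along a radius on one lobe of the plate, its flat underside resting on the plate. Origin: centre of its underside, 86 mm from the plate's axis; its own -x points outwards
- piece_b: loose dark oval cured piece without a thermometer, with a short wooden-handled sampling needle in its outer end (top 130 mm above the table), 95 mm long, 54 mm wide, 48 mm high, lying along a radius on one lobe of the plate, its flat underside resting on the plate. Origin: centre of its underside, 86 mm from the plate's axis; its own -x points outwards
- piece_c: loose dark oval cured piece without a thermometer, 95 mm long, 54 mm wide, 48 mm high, lying along a radius on one lobe of the plate, its flat underside resting on the plate. Origin: centre of its underside, 86 mm from the plate's axis; its own -x points outwards
- piece_d: loose dark oval cured piece without a thermometer, with a small paper tag on top, 95 mm long, 54 mm wide, 48 mm high, lying along a radius on one lobe of the plate, its flat underside resting on the plate. Origin: centre of its underside, 86 mm from the plate's axis; its own -x points outwards
- piece_e: loose dark oval cured piece without a thermometer, 95 mm long, 54 mm wide, 48 mm high, lying along a radius on one lobe of the plate, its flat underside resting on the plate. Origin: centre of its underside, 86 mm from the plate's axis; its own -x points outwards
- spool: loose spool of twine, 68 mm across, 62 mm high, standing to the left of the turntable; origin at the centre of its underside
- jar: loose glass jar with a steel lid, 64 mm across, 85 mm high; origin at the centre of its underside
- sanitiser: loose white bottle, 72 mm across, 190 mm high; origin at the centre of its underside
- bowl: loose steel bowl, 150 mm across, 55 mm high; origin at the centre of its underside
- brush: loose hand brush lying on the table, about 200 mm long; origin under its middle
- clip_tub: loose open grey tub, 100 x 80 x 50 mm; origin at the centre of its underside
There are look-alikes about, which are no part of the job. What is shaped like the probed_piece but blue is not meant.

How it is judged:
On the way:
1. a fingertip pushes the plate (contact force between the fingers and carousel above 0.3 N), for 0.05 s.
At the end, for the whole second after the job is handed in: The dial's centre is on the toe's side of the axis and within 20 mm sideways (about 8 degrees) of the line from the axis to the toe's point; the plate is at rest; all six pieces lie flat on it within 20 mm of their places (x of dial in the frame of stand below -0.1 m and y of dial in the frame of stand between -0.02 and 0.02 m and angular speed of carousel below 0.05 rad/s and x of probed_piece in the frame of carousel between -0.106 and -0.066 m and y of probed_piece in the frame of carousel between -0.02 and 0.02 m and z of each of probed_piece, piece_a, piece_b, piece_c, piece_d, piece_e in the frame of carousel below 0.025 m and angle between each of probed_piece, piece_a, piece_b, piece_c, piece_d, piece_e's own z axis and vertical below 0.2 rad and x of piece_a in the frame of carousel between -0.063 and -0.023 m and y of piece_a in the frame of carousel between -0.0944782 and -0.0544782 m and x of piece_b in the frame of carousel between 0.023 and 0.063 m and y of piece_b in the frame of carousel between -0.0944782 and -0.0544782 m and x of piece_c in the frame of carousel between 0.066 and 0.106 m and y of piece_c in the frame of carousel between -0.02 and 0.02 m and x of piece_d in the frame of carousel between 0.023 and 0.063 m and y of piece_d in the frame of carousel between 0.0544782 and 0.0944782 m and x of piece_e in the frame of carousel between -0.063 and -0.023 m and y of piece_e in the frame of carousel between 0.0544782 and 0.0944782 m); the robot touches nothing.
It fails at once if a cured piece, the thermometer or the needle is touched (contact force between any of the fingers, the arm and probed_piece above 1 N or contact force between any of the fingers, the arm and piece_a above 1 N or contact force between any of the fingers, the arm and piece_b above 1 N or contact force between any of the fingers, the arm and piece_c above 1 N or contact force between any of the fingers, the arm and piece_d above 1 N or contact force between any of the fingers, the arm and piece_e above 1 N).
It fails at once if a cured piece is lifted off the plate or tipped (z of any of probed_piece, piece_a, piece_b, piece_c, piece_d, piece_e in the frame of carousel above 0.032 m or angle between any of probed_piece, piece_a, piece_b, piece_c, piece_d, piece_e's own z axis and vertical above 0.35 rad).
It fails at once if the plate is flung round (faster than 3 rad/s) (angular speed of carousel above 3 rad/s).
It fails at once if the plate is gripped or struck hard (over 30 N) (contact force between the fingers and carousel above 30 N).
It fails at once if a bystander on the table is moved more than 30 mm (distance of any of spool, jar, sanitiser, bowl, brush, clip_tub from where it was at the start of the episode above 0.03 m).
It also fails if it takes over 58 s, if anything falls off the work surface, if the arm or the gripper's body presses on something with over 40 N, if the wrist force passes 120 N, or if a joint passes its speed limit or range.

## Working session

There is one attempt and no reset: what is moved stays moved. The work goes in short steps, Python scripts to look and compute and a tool call to move; the robot and the scene stay as the last step left them, time stands still between calls to the robot, and variables do not carry over. Pictures are saved under pics/ and viewed, at most 10 in all, crops included, and the job is handed in when it is done.

Besides the shell and the picture viewer there is one more tool, called after "Request:" as name(argument=value, ...), one argument or row to a line, values as JSON. jog_arm: Moves the arm, as the interface text tells. Its arguments: {"type":"object","properties":{"increments":{"type":"array"},"grip_force":{"type":"number"}},"required":["increments"]}

```bash
mkdir -p pics
cat > h.py <<'E'
import numpy as np, cv2
from scipy.spatial.transform import Rotation as R
from bench import ctrl, vision
def ray(im,u,v):
    xd=np.array([(u-im["cx"])/im["fx"],(v-im["cy"])/im["fy"]]); x=xd.copy()
    for _ in range(20): x=xd/(1+im["k1"]*(x@x))
    E=np.array(im["extrinsics"]); d=E[:3,:3].T@np.array([x[0],x[1],1]); return -E[:3,:3].T@E[:3,3], d
def atz(im,u,v,z):
    o,d=ray(im,u,v); return o+d*(z-o[2])/d[2]
def proj(im,p):
    E=np.array(im["extrinsics"]); c=E[:3,:3]@np.array(p)+E[:3,3]; x=c[:2]/c[2]; x=x*(1+im["k1"]*(x@x))
    return np.array([im["fx"]*x[0]+im["cx"],im["fy"]*x[1]+im["cy"]])
E
python3 - <<'E'
from h import *
for n in("top","side"):
    im=vision.get_image(n); cv2.imwrite(f"pics/{n}0.png",im["color"])
    E=np.array(im["extrinsics"]); print(n,-E[:3,:3].T@E[:3,3],im["k1"])
    for t in("carousel","stand","dial","probed_piece","lobe_tip","spool","jar","sanitiser","bowl","brush","clip_tub"):
        for d in vision.spot_in(n,t)[:3]:
            b=d["bbox"];c=((b[0]+b[2])/2,(b[1]+b[3])/2)
            print(t,round(d["conf"],2),np.round(b),atz(im,*c,0.11 if t=="dial" else .07).round(3))
s=ctrl.get_state(); print(s)
E
```

```text
top [0.18535677 0.09237501 1.48479183] -0.07981562957521073
carousel 0.84 [216. 132. 311. 223.] [0.584 0.033 0.07 ]
carousel 0.15 [273. 178. 296. 200.] [ 0.538 -0.041  0.07 ]
stand 0.83 [256. 208. 291. 238.] [0.418 0.005 0.07 ]
stand 0.25 [218. 132. 307. 227.] [0.576 0.036 0.07 ]
dial 0.69 [272. 151. 304. 174.] [ 0.623 -0.054  0.11 ]
dial 0.66 [322. 131. 344. 142.] [ 0.714 -0.222  0.11 ]
dial 0.55 [335. 164. 349. 192.] [ 0.56  -0.239  0.11 ]
probed_piece 0.84 [337. 163. 351. 196.] [ 0.565 -0.257  0.07 ]
probed_piece 0.72 [276. 154. 307. 176.] [ 0.626 -0.071  0.07 ]
probed_piece 0.7 [315. 132. 349. 142.] [ 0.728 -0.229  0.07 ]
lobe_tip 0.73 [216. 132. 307. 227.] [0.577 0.039 0.07 ]
spool 0.87 [168. 190. 189. 214.] [0.506 0.335 0.07 ]
spool 0.7 [273. 179. 294. 200.] [ 0.537 -0.038  0.07 ]
spool 0.42 [262. 140. 272. 165.] [0.676 0.014 0.07 ]
jar 0.6 [171. 146. 189. 168.] [0.673 0.329 0.07 ]
sanitiser 0.71 [368. 139. 398. 169.] [ 0.655 -0.408  0.07 ]
bowl 0.61 [ 92. 192. 132. 240.] [0.466 0.568 0.07 ]
brush 0.93 [155. 241. 202. 277.] [0.307 0.336 0.07 ]
clip_tub 0.81 [370. 187. 399. 214.
[... 1224 characters left out ...]
nt_positions': array([-1.2269134 ,  0.32097383, -0.07010407,  1.45052242,  0.02255004,
        1.37084764, -0.05689786]), 'qd': array([1.95526678e-03, 4.69409881e-05, 5.19795348e-04, 3.01308464e-04,
       1.17547105e-04, 2.10501791e-03, 3.57915282e-04]), 'joint_torque': array([ 4.41866569e-04, -4.91111970e+01, -4.02848180e-01, -3.12770784e+01,
       -6.37874985e-02,  3.36123223e-02,  1.68204241e-05]), 'position': array([0.21049712, 0.61496311, 0.22259228]), 'tool_rot': array([5.15652820e-01, 3.09898110e+00, 5.27926931e-05]), 'ft_force': array([0.32065674, 0.16998452, 0.29097603]), 'torque': array([-0.00562595, -0.03320348,  0.02003045]), 'grip_force': 0.0, 'grip_width': 0.9992376700229094}
```

View pics/top0.png

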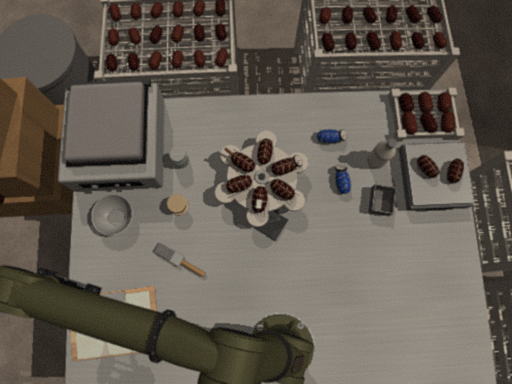

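View pics/side0.png

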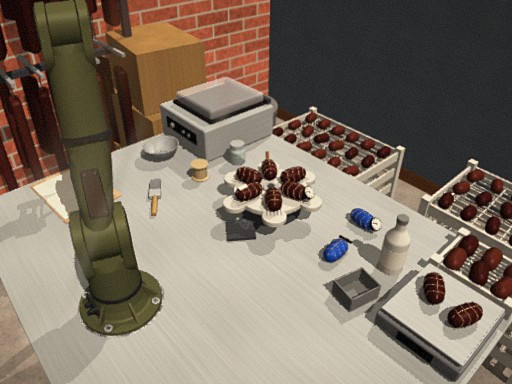

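Top view: the flower plate is around (262,178), with the dial at about (299,163), near (308,192) in the side view. Candidates for the probed piece are the dark one on the plate at top (287,165), and the blue pieces at (331,136) and (343,180). I choose the dark one on the plate. The toe is at about (272,227).

Run:
```python
from h import *
a=cv2.imread("pics/top0.png");b=cv2.imread("pics/side0.png")
A=cv2.resize(a[122:247,202:327],(500,500),interpolation=2)
B=cv2.resize(b[150:250,215:330],(460,400),interpolation=2)
cv2.imwrite("pics/cropA.png",A);cv2.imwrite("pics/cropB.png",B)
# plate fit: template outline vs white mask in top view
from scipy.optimize import minimize
im=vision.get_image("top");c=im["color"].astype(int)
hsv=cv2.cvtColor(im["color"],cv2.COLOR_BGR2HSV)
print("plate px",hsv[218,257],"table",hsv[240,320],"toe",hsv[228,272], hsv[152,226])
```

```text
plate px [ 17  45 146] table [ 24  29 140] toe [40 16 47] [ 17  46 149]
```

View pics/cropA.png

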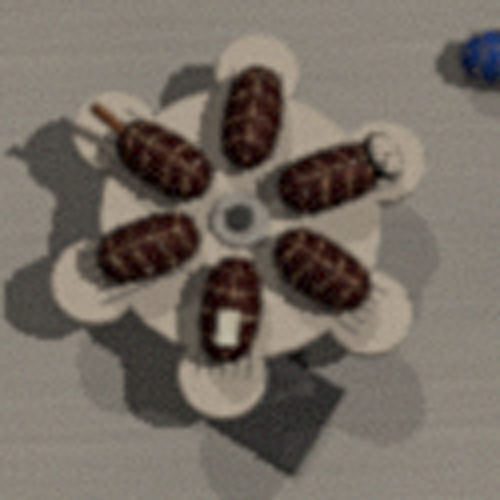

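View pics/cropB.png

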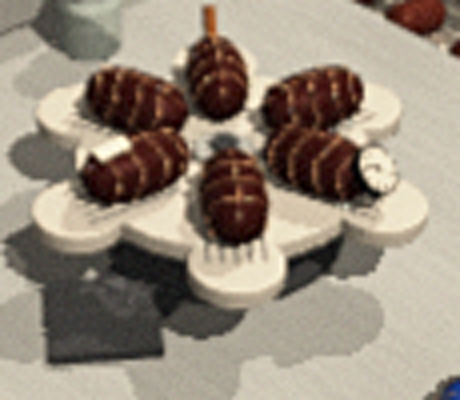

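Crop A: the choice is confirmed, with a white dial on the dark piece at crop (383,155). The toe point is at crop (295,475), in the top picture about (275.5,240.5). In crop B the toe point is at the lower left.

```bash
cat >> h.py <<'E'
AX=np.array([0,0.]);
E
python3 - <<'E'
from h import *
from scipy.optimize import least_squares
im=vision.get_image("top"); px=lambda x,y:(202+(x+.5)/4-.5,122+(y+.5)/4-.5)
L=[(382,160),(258,75),(117,133),(97,280),(223,375),(370,312)] # ccw from above, first = dial lobe
P=np.array([atz(im,*px(*q),.078)[:2] for q in L])
f=lambda s:(P-s[:2]-.14*np.c_[np.cos(s[2]+np.arange(6)*np.pi/3),np.sin(s[2]+np.arange(6)*np.pi/3)]).ravel()
r=least_squares(f,[.58,.03,-.5]);print(r.x,np.degrees(r.x[2]),(r.fun*1000).round(1))
ax=r.x[:2]
hub=atz(im,*px(238,218),.085)[:2];print("hub",hub)
d=atz(im,*px(385,155),.113)[:2];v=d-ax;print("dial",d,np.hypot(*v),np.degrees(np.arctan2(v[1],v[0])))
t=atz(im,*px(295,475),.01)[:2];v=t-ax;print("toe",t,np.hypot(*v),np.degrees(np.arctan2(v[1],v[0])))
for q in[(345,390),(205,425)]: print("corner",atz(im,*px(*q),.01)[:2]-ax)
# overlay
o=cv2.resize(im["color"][122:247,202:327],(500,500),interpolation=2)
th=r.x[2]
for k in range(6):
  c=ax+.14*np.array([np.cos(th+k*np.pi/3),np.sin(th+k*np.pi/3)])
  for a in np.linspace(0,6.28,60):
    q=proj(im,[c[0]+.038*np.cos(a),c[1]+.038*np.sin(a),.078]);x,y=(q-[202,122]+.5)*4-.5
    cv2.circle(o,(int(x),int(y)),1,(0,255,0) if k else (0,0,255),-1)
cv2.imwrite("pics/ov.png",o)
E
```

```text
[ 0.58444255  0.0373558  -1.20196438] -68.86748591222823 [ 1.   1.9 -1.7 -0.1 -1.5 -1.4  1.6 -1.4  0.2  0.7  0.4  0.2]
hub [0.58508182 0.04037744]
dial [ 0.62914302 -0.08969029] 0.13468051256924327 -70.61585875294853
toe [ 0.36523651 -0.00239599] 0.22278126902029402 -169.7214335367238
corner [-0.14387447 -0.08928343]
corner [-0.17060924  0.03899248]
```

View pics/ov.png

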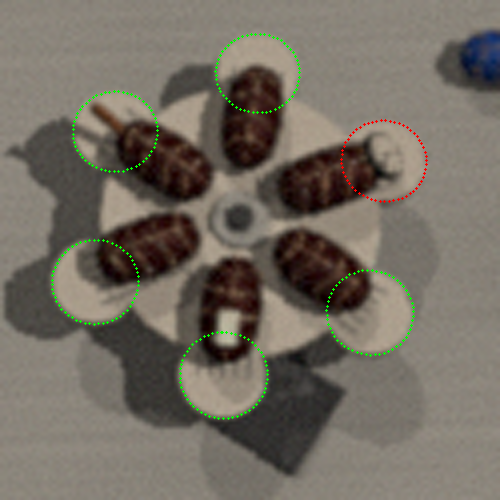

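The fit is good: axis (0.584, 0.037), dial lobe at -68.9°, toe at -169.7°. So I push clockwise by about 101°, with the shut fingers in the left pocket at 141°. First I move above that pocket.

Request:
jog_arm(
  increments=[
    {"tx": -29, "ty": -28, "wz": 0.07, "gripper": 0},
    {"tx": -58, "ty": -56, "wz": 0.14, "gripper": 0},
    {"tx": -87, "ty": -83, "wz": 0.21, "gripper": 0},
    {"tx": -115, "ty": -110, "wz": 0.28, "gripper": 0},
    {"tx": -144, "ty": -138, "wz": 0.35, "gripper": 0},
  ],
  grip_force=5,
)

```text
validation failed for argument at $.in...
```

```bash
cat >> h.py <<'E'
AX=np.array([.5845,.038])
def plan(pts):
    """pts: (phi deg, radius, z); tool y kept tangential"""
    s=ctrl.get_state(); p=s["position"]; M=R.from_rotvec(s["tool_rot"]).as_matrix()
    v=p[:2]-AX
    print("t",round(s["time"],2),"pos",p.round(4),"phi",np.degrees(np.arctan2(v[1],v[0])).round(1),"r",np.hypot(*v).round(4),"F",s["ft_force"].round(1),"w",round(s["grip_width"],2),"q",s["joint_positions"].round(2))
    for ph,r,z in pts:
        a=np.radians(ph); t=np.array([*(AX+r*np.array([np.cos(a),np.sin(a)])),z])
        y=np.array([np.sin(a),-np.cos(a),0]); zt=np.array([0,0,-1.]); T=np.c_[np.cross(y,zt),y,zt]
        print(ph,r,z,(M.T@(t-p)*1000).round(0),R.from_matrix(M.T@T).as_rotvec().round(2))
E
python3 -c "
from h import *
plan([(141,.165,.2),(141,.165,.068)])"
```

```text
t 1.3 pos [0.2105 0.615  0.2226] phi 122.9 r 0.6876 F [-0.8 -0.3 -0. ] w 1.0 q [-1.23  0.32 -0.07  1.45  0.02  1.37 -0.06]
141 0.165 0.2 [-386. -368.   23.] [0.   0.   0.35]
141 0.165 0.068 [-386. -368.  155.] [0.   0.   0.35]
```

Request:
jog_arm(
  increments=[
    {"tx": -29, "ty": -28, "tz": 0, "wx": 0, "wy": 0, "wz": 0.07, "gripper": 0},
    {"tx": -58, "ty": -56, "tz": 0, "wx": 0, "wy": 0, "wz": 0.14, "gripper": 0},
    {"tx": -87, "ty": -83, "tz": 0, "wx": 0, "wy": 0, "wz": 0.21, "gripper": 0},
    {"tx": -115, "ty": -110, "tz": 0, "wx": 0, "wy": 0, "wz": 0.28, "gripper": 0},
    {"tx": -144, "ty": -138, "tz": 0, "wx": 0, "wy": 0, "wz": 0.35, "gripper": 0},
  ],
  grip_force=5,
)

```text
time: 1.72
position: [0.3026, 0.4362, 0.2227]
tool_rot: [-1.052, -2.96, -0.001]
ft_force: [0.4, 0.4, -0.5]
grip_width: 0.711
grip_force: 0.0
```

```bash
python3 -c "
from h import *
plan([(141,.165,.2),(141,.165,.068)])"
```

```text
t 1.72 pos [0.3026 0.4362 0.2227] phi 125.3 r 0.4879 F [ 0.4  0.4 -0.5] w 0.71 q [-1.07  0.07  0.05  1.75 -0.    1.32 -0.12]
141 0.165 0.2 [-305. -131.   23.] [ 0. -0. -0.]
141 0.165 0.068 [-305. -132.  155.] [ 0. -0. -0.]
```

Request:
jog_arm(
  increments=[
    {"tx": -36, "ty": -15, "tz": 0, "wx": 0, "wy": 0, "wz": 0, "gripper": 0},
    {"tx": -72, "ty": -31, "tz": 0, "wx": 0, "wy": 0, "wz": 0, "gripper": 0},
    {"tx": -108, "ty": -46, "tz": 0, "wx": 0, "wy": 0, "wz": 0, "gripper": 0},
    {"tx": -144, "ty": -62, "tz": 0, "wx": 0, "wy": 0, "wz": 0, "gripper": 0},
    {"tx": -180, "ty": -77, "tz": 0, "wx": 0, "wy": 0, "wz": 0, "gripper": 0},
  ],
)

```text
time: 2.13
position: [0.3942, 0.2629, 0.2229]
tool_rot: [1.047, 2.962, 0.002]
ft_force: [0.8, 0.1, -0.6]
grip_width: 0.321
grip_force: 0.0
```

Request:
jog_arm(
  increments=[
    {"tx": -30, "ty": -14, "tz": 5, "wx": 0, "wy": 0, "wz": 0, "gripper": 0},
    {"tx": -60, "ty": -27, "tz": 10, "wx": 0, "wy": 0, "wz": 0, "gripper": 0},
    {"tx": -90, "ty": -41, "tz": 15, "wx": 0, "wy": 0, "wz": 0, "gripper": 0},
    {"tx": -115, "ty": -50, "tz": 20, "wx": 0, "wy": 0, "wz": 0, "gripper": 0},
    {"tx": -125, "ty": -54, "tz": 23, "wx": 0, "wy": 0, "wz": 0, "gripper": 0},
  ],
)

```text
time: 2.55
position: [0.4586, 0.1399, 0.1995]
tool_rot: [1.055, 2.958, -0.001]
ft_force: [0.2, -0.4, 0.2]
grip_width: 0.016
grip_force: 0.0
```

```bash
python3 -c "
from h import *
plan([(141,.165,.2),(141,.165,.068)])
a=vision.get_image('top');b=vision.get_image('side')
cv2.imwrite('pics/c1.png',np.hstack([cv2.resize(a['color'][110:260,170:340],(400,353)),cv2.resize(b['color'][100:250,180:350],(400,353))]))"
```

```text
t 2.55 pos [0.4586 0.1399 0.1995] phi 141.0 r 0.162 F [ 0.2 -0.4  0.2] w 0.02 q [-0.75 -0.04  0.39  1.9   0.02  1.28  0.52]
141 0.165 0.2 [ 3.  0. -0.] [ 0.  0. -0.]
141 0.165 0.068 [  3.   0. 132.] [ 0.  0. -0.]
```

View pics/c1.png

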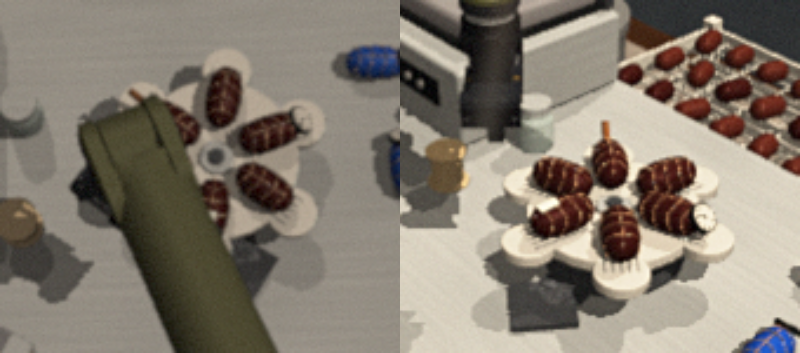

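The top crop shows the arm over the left pocket. The side crop shows the hand at (495,120), clear of the pieces. I lower it into the pocket.

Request:
jog_arm(
  increments=[
    {"tx": 5, "ty": 0, "tz": 30, "wx": 0, "wy": 0, "wz": 0, "gripper": 0},
    {"tx": 5, "ty": 0, "tz": 60, "wx": 0, "wy": 0, "wz": 0, "gripper": 0},
    {"tx": 5, "ty": 0, "tz": 90, "wx": 0, "wy": 0, "wz": 0, "gripper": 0},
    {"tx": 5, "ty": 0, "tz": 115, "wx": 0, "wy": 0, "wz": 0, "gripper": 0},
    {"tx": 5, "ty": 0, "tz": 131, "wx": 0, "wy": 0, "wz": 0, "gripper": 0},
  ],
)

```text
time: 3.07
position: [0.4506, 0.1494, 0.0661]
tool_rot: [-1.041, -2.961, 0.002]
ft_force: [-0.8, 0.7, -0.1]
grip_width: 0.007
grip_force: 0.0
```

```bash
python3 -c "
from h import *
plan([(p,.166,.068) for p in (138,135,132,128,124)])"
```

```text
t 3.07 pos [0.4506 0.1494 0.0661] phi 140.2 r 0.1742 F [-0.8  0.7 -0.1] w 0.01 q [-0.74  0.09  0.39  2.06 -0.04  0.99  0.56]
138 0.166 0.068 [-8.  6. -2.] [-0.   -0.    0.06]
135 0.166 0.068 [-9. 15. -2.] [-0.   -0.    0.11]
132 0.166 0.068 [-10.  24.  -2.] [-0.   -0.    0.16]
128 0.166 0.068 [-13.  35.  -2.] [-0.   -0.    0.23]
124 0.166 0.068 [-16.  46.  -2.] [-0.  -0.   0.3]
```

Request:
jog_arm(
  increments=[
    {"tx": -3, "ty": 6, "tz": -2, "wx": 0, "wy": 0, "wz": 0.06, "gripper": 0},
    {"tx": -6, "ty": 15, "tz": -2, "wx": 0, "wy": 0, "wz": 0.11, "gripper": 0},
    {"tx": -9, "ty": 24, "tz": -2, "wx": 0, "wy": 0, "wz": 0.16, "gripper": 0},
    {"tx": -12, "ty": 35, "tz": -2, "wx": 0, "wy": 0, "wz": 0.23, "gripper": 0},
    {"tx": -16, "ty": 46, "tz": -2, "wx": 0, "wy": 0, "wz": 0.3, "gripper": 0},
  ],
)

```text
time: 3.48
position: [0.4922, 0.1758, 0.0703]
tool_rot: [-1.477, -2.769, 0.002]
ft_force: [-4.1, -0.3, 2.0]
grip_width: 0.005
grip_force: 1.9
```

```bash
python3 -c "
from h import *
plan([(p,.166,.068) for p in (120,116,112,108,104)])
im=vision.get_image('top')
for d in vision.spot_in('top','dial'):
  b=d['bbox'];p=atz(im,(b[0]+b[2])/2,(b[1]+b[3])/2,.113)[:2]-AX;print(d['conf'],np.round(b),np.hypot(*p),np.degrees(np.arctan2(p[1],p[0])))"
```

```text
t 3.48 pos [0.4922 0.1758 0.0703] phi 123.8 r 0.1659 F [-4.1 -0.3  2. ] w 0.01 q [-0.76  0.19  0.4   1.95 -0.09  1.02  0.28]
120 0.166 0.068 [-0. 11.  2.] [-0.   -0.    0.07]
116 0.166 0.068 [-1. 23.  2.] [-0.   -0.    0.14]
112 0.166 0.068 [-3. 34.  2.] [-0.   -0.    0.21]
108 0.166 0.068 [-6. 45.  2.] [-0.   -0.    0.28]
104 0.166 0.068 [-10.  56.   2.] [-0.   -0.    0.35]
0.81 [321. 132. 344. 141.] 0.28739513378848186 -63.358649207744406
0.63 [272. 152. 304. 173.] 0.0993331741386656 -67.69935636667341
0.53 [335. 168. 350. 192.] 0.28038734441503266 -96.66928014803298
```

Request:
jog_arm(
  increments=[
    {"tx": 0, "ty": 11, "tz": 2, "wx": 0, "wy": 0, "wz": 0.07, "gripper": 0},
    {"tx": -1, "ty": 23, "tz": 2, "wx": 0, "wy": 0, "wz": 0.14, "gripper": 0},
    {"tx": -3, "ty": 34, "tz": 2, "wx": 0, "wy": 0, "wz": 0.21, "gripper": 0},
    {"tx": -6, "ty": 45, "tz": 2, "wx": 0, "wy": 0, "wz": 0.28, "gripper": 0},
    {"tx": -10, "ty": 56, "tz": 2, "wx": 0, "wy": 0, "wz": 0.35, "gripper": 0},
  ],
)

```text
time: 4.0
position: [0.5439, 0.1989, 0.0681]
tool_rot: [-1.933, -2.47, 0.002]
ft_force: [-2.8, 1.3, 1.4]
grip_width: 0.004
grip_force: 2.0
```

```bash
python3 -c "
from h import *
plan([(p,.166,.068) for p in (100,96,92,88,84)])
im=vision.get_image('top')
cv2.imwrite('pics/c2.png',cv2.resize(im['color'][110:260,190:340],(500,500),interpolation=2))"
```

```text
t 4.0 pos [0.5439 0.1989 0.0681] phi 104.2 r 0.1659 F [-2.8  1.3  1.4] w 0.0 q [-0.77  0.32  0.44  1.82 -0.16  1.05 -0.03]
100 0.166 0.068 [-0. 12.  0.] [-0.   -0.    0.07]
96 0.166 0.068 [-2. 24.  0.] [-0.   -0.    0.14]
92 0.166 0.068 [-4. 35. -0.] [-0.   -0.    0.21]
88 0.166 0.068 [-6. 46. -0.] [-0.   -0.    0.28]
84 0.166 0.068 [-10.  57.  -0.] [-0.   -0.    0.35]
```

View pics/c2.png

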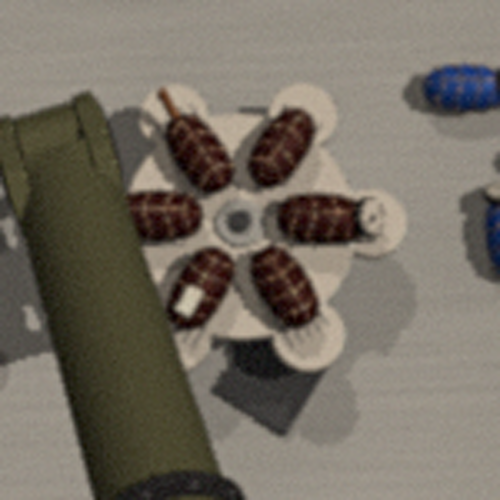

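The plate is turning; the dial is at crop (372,216), about -90°. I continue the arc at 5° per row.

Request:
jog_arm(
  increments=[
    {"tx": -1, "ty": 14, "tz": 0, "wx": 0, "wy": 0, "wz": 0.09, "gripper": 0},
    {"tx": -2, "ty": 29, "tz": 0, "wx": 0, "wy": 0, "wz": 0.17, "gripper": 0},
    {"tx": -6, "ty": 43, "tz": 0, "wx": 0, "wy": 0, "wz": 0.26, "gripper": 0},
    {"tx": -10, "ty": 57, "tz": 0, "wx": 0, "wy": 0, "wz": 0.35, "gripper": 0},
    {"tx": -16, "ty": 70, "tz": 0, "wx": 0, "wy": 0, "wz": 0.44, "gripper": 0},
  ],
)

```text
time: 4.47
position: [0.6164, 0.2007, 0.0682]
tool_rot: [-2.426, -1.99, 0.001]
ft_force: [-2.1, 3.7, 1.3]
grip_width: 0.008
grip_force: 2.1
```

```bash
python3 -c "
from h import *
plan([(p,.166,.068) for p in (74,69,64,59,54)])"
```

```text
t 4.47 pos [0.6164 0.2007 0.0682] phi 78.9 r 0.1658 F [-2.1  3.7  1.3] w 0.01 q [-0.75  0.47  0.51  1.64 -0.26  1.1  -0.37]
74 0.166 0.068 [-0. 14.  0.] [-0.   -0.    0.08]
69 0.166 0.068 [-2. 29.  0.] [-0.   -0.    0.17]
64 0.166 0.068 [-5. 43.  0.] [-0.   -0.    0.26]
59 0.166 0.068 [-10.  57.  -0.] [-0.   -0.    0.34]
54 0.166 0.068 [-15.  70.  -0.] [-0.   -0.    0.43]
```

Request:
jog_arm(
  increments=[
    {"tx": 0, "ty": 14, "tz": 0, "wx": 0, "wy": 0, "wz": 0.08, "gripper": 0},
    {"tx": -2, "ty": 29, "tz": 0, "wx": 0, "wy": 0, "wz": 0.17, "gripper": 0},
    {"tx": -5, "ty": 43, "tz": 0, "wx": 0, "wy": 0, "wz": 0.26, "gripper": 0},
    {"tx": -10, "ty": 57, "tz": 0, "wx": 0, "wy": 0, "wz": 0.34, "gripper": 0},
    {"tx": -15, "ty": 70, "tz": 0, "wx": 0, "wy": 0, "wz": 0.43, "gripper": 0},
  ],
)

```text
time: 4.88
position: [0.6828, 0.1723, 0.0683]
tool_rot: [-2.794, -1.427, -0.0]
ft_force: [-1.7, 3.2, -0.3]
grip_width: 0.008
grip_force: 1.6
```

```bash
python3 -c "
from h import *
plan([(p,.166,.068) for p in (50,46,42,38,34)])
a=vision.get_image('top');b=vision.get_image('side')
cv2.imwrite('pics/c3.png',np.hstack([cv2.resize(a['color'][110:260,190:340],(400,400),interpolation=2),cv2.resize(b['color'][125:255,205:335],(400,400),interpolation=2)]))"
```

```text
t 4.88 pos [0.6828 0.1723 0.0683] phi 53.8 r 0.1665 F [-1.7  3.2 -0.3] w 0.01 q [-0.7   0.6   0.59  1.49 -0.35  1.17 -0.67]
50 0.166 0.068 [-1. 11.  0.] [-0.   -0.    0.07]
46 0.166 0.068 [-2. 23.  0.] [-0.   -0.    0.14]
42 0.166 0.068 [-4. 34.  0.] [-0.   -0.    0.21]
38 0.166 0.068 [-7. 45.  0.] [-0.   -0.    0.28]
34 0.166 0.068 [-11.  56.   0.] [-0.   -0.    0.35]
```

View pics/c3.png

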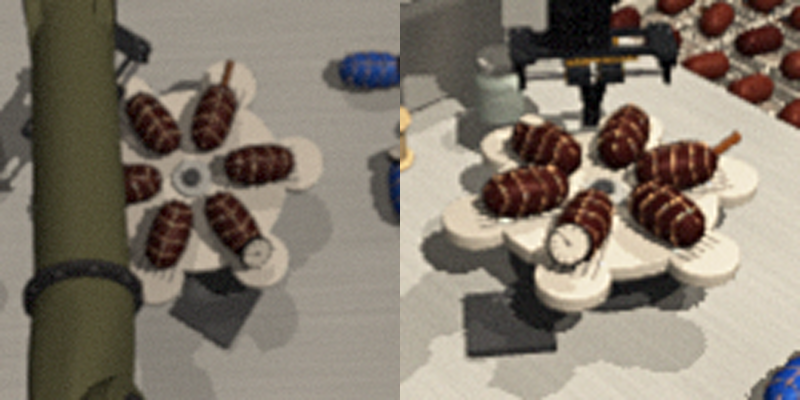

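Top crop: the dial is at (258,252) and the toe point at (223,347). The side crop shows the finger behind the plate, clear of the pieces. Now the remaining angle.

```bash
python3 -c "
from h import *
im=vision.get_image('top')
c=lambda x,y:(190+(x+.5)*.375-.5,110+(y+.5)*.375-.5)
for q,z in(((258,252),.113),((264,266),.078),((302,163),.078)):
  p=atz(im,*c(*q),z)[:2]-AX;print(np.hypot(*p),np.degrees(np.arctan2(p[1],p[0])))"
```

```text
0.13495643259237747 -144.64188014135456
0.1502691626022564 -144.0651394137324
0.148637278252933 -83.70943802618977
```

Request:
jog_arm(
  increments=[
    {"tx": -1, "ty": 14, "tz": 0, "wx": 0, "wy": 0, "wz": 0.09, "gripper": 0},
    {"tx": -3, "ty": 29, "tz": 0, "wx": 0, "wy": 0, "wz": 0.17, "gripper": 0},
    {"tx": -6, "ty": 43, "tz": 0, "wx": 0, "wy": 0, "wz": 0.26, "gripper": 0},
    {"tx": -10, "ty": 55, "tz": 0, "wx": 0, "wy": 0, "wz": 0.34, "gripper": 0},
    {"tx": -14, "ty": 64, "tz": 0, "wx": 0, "wy": 0, "wz": 0.4, "gripper": 0},
  ],
)

```text
time: 5.45
position: [0.7265, 0.1217, 0.0683]
tool_rot: [-3.023, -0.843, 0.001]
ft_force: [-1.1, 2.6, -0.3]
grip_width: 0.002
grip_force: 1.5
```

```bash
python3 -c "
from h import *
plan([(p,.166,.068) for p in (30,29,28,27,26)])
a=vision.get_image('top')
cv2.imwrite('pics/c4.png',cv2.resize(a['color'][122:247,202:327],(500,500),interpolation=2))"
```

```text
t 5.45 pos [0.7265 0.1217 0.0683] phi 30.5 r 0.1648 F [-1.1  2.6 -0.3] w 0.0 q [-0.64  0.68  0.67  1.39 -0.44  1.22 -0.96]
30 0.166 0.068 [1. 2. 0.] [-0.   -0.    0.02]
29 0.166 0.068 [1. 4. 0.] [-0.   -0.    0.04]
28 0.166 0.068 [1. 7. 0.] [-0.   -0.    0.05]
27 0.166 0.068 [ 1. 10.  0.] [-0.   -0.    0.07]
26 0.166 0.068 [ 1. 13.  0.] [-0.   -0.    0.09]
```

View pics/c4.png

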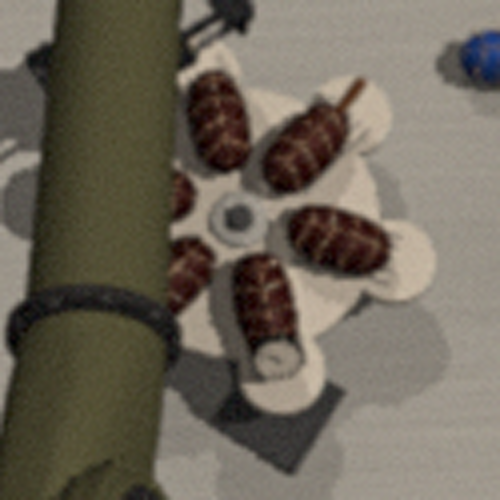

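The dial is at crop (278,357), with its lobe centred at (284,372); the toe point is at (295,475). It is nearly aligned.

```bash
python3 -c "
from h import *
im=vision.get_image('top')
c=lambda x,y:(202+(x+.5)/4-.5,122+(y+.5)/4-.5)
for q,z,o in(((278,357),.113,0),((284,372),.078,0),((394,259),.078,60),((350,117),.078,120)):
  p=atz(im,*c(*q),z)[:2]-AX;print(np.hypot(*p),np.degrees(np.arctan2(p[1],p[0]))-o)
print([ (atz(im,*c(*q),.01)[:2]-AX).round(4) for q in((295,475),(345,390))])"
```

```text
0.13339045392558038 -169.2969730184435
0.14119686936274953 -167.18902747139512
0.1397351729569 -166.84761971813253
0.1389967134281513 -167.946620656917
[array([-0.2193, -0.0404]), array([-0.1439, -0.0899])]
```

It is within 2°. I nudge 4 mm more, back off and lift.

Request:
jog_arm(
  increments=[
    {"tx": 0, "ty": 3, "tz": 0, "wx": 0, "wy": 0, "wz": 0, "gripper": 0},
    {"tx": 0, "ty": 5, "tz": 0, "wx": 0, "wy": 0, "wz": 0, "gripper": 0},
    {"tx": 0, "ty": 5, "tz": 0, "wx": 0, "wy": 0, "wz": 0, "gripper": 0},
    {"tx": 5, "ty": -6, "tz": 0, "wx": 0, "wy": 0, "wz": 0, "gripper": 0},
    {"tx": 8, "ty": -10, "tz": 0, "wx": 0, "wy": 0, "wz": 0, "gripper": 0},
  ],
)

```text
time: 5.97
position: [0.729, 0.1344, 0.0688]
tool_rot: [-3.025, -0.843, -0.001]
ft_force: [-0.1, 1.1, 0.4]
grip_width: 0.007
grip_force: 0.0
```

Request:
jog_arm(
  increments=[
    {"tx": 2, "ty": 0, "tz": -15, "wx": 0, "wy": 0, "wz": 0, "gripper": 0},
    {"tx": 5, "ty": 0, "tz": -45, "wx": 0, "wy": 0, "wz": 0, "gripper": 0},
    {"tx": 15, "ty": 0, "tz": -80, "wx": 0, "wy": 0, "wz": 0, "gripper": 0},
    {"tx": 20, "ty": 0, "tz": -110, "wx": 0, "wy": 0, "wz": 0, "gripper": 0},
    {"tx": 20, "ty": 0, "tz": -130, "wx": 0, "wy": 0, "wz": 0, "gripper": 0},
  ],
)

```text
time: 6.38
position: [0.748, 0.1448, 0.2025]
tool_rot: [3.025, 0.845, 0.008]
ft_force: [0.3, -0.0, 0.1]
grip_width: 0.007
grip_force: 0.0
```

```bash
python3 -c "
from h import *
plan([])
a=vision.get_image('top');b=vision.get_image('side')
cv2.imwrite('pics/c5.png',np.hstack([cv2.resize(a['color'][122:247,202:327],(500,500),interpolation=2),cv2.resize(b['color'][135:285,210:300],(300,500),interpolation=2)]))"
```

```text
t 6.38 pos [0.748  0.1448 0.2025] phi 33.1 r 0.1953 F [ 0.3 -0.   0.1] w 0.01 q [-0.64  0.65  0.7   1.17 -0.4   1.46 -1.02]
```

View pics/c5.png

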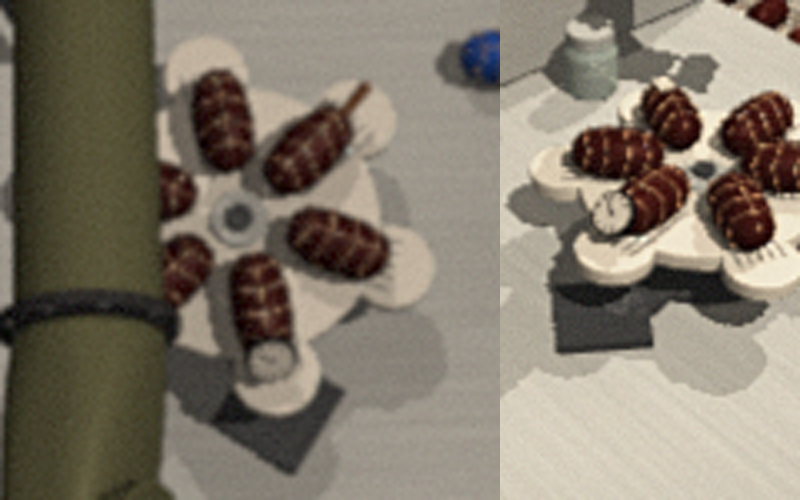

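The dial at crop (270,360) and its lobe at (279,374) line up with the toe point at (295,475) once height parallax is allowed for. The hand is clear and the pieces are in place.

```bash
python3 -c "
from h import *
im=vision.get_image('top')
c=lambda x,y:(202+(x+.5)/4-.5,122+(y+.5)/4-.5)
ok=1
for q,z,o in(((270,360),.113,0),((279,374),.078,0),((393,263),.078,60),((354,122),.078,120)):
  p=atz(im,*c(*q),z)[:2]-AX;a=np.degrees(np.arctan2(p[1],p[0]))-o;print(a);ok&=abs(a+169.7)<4.5
if ok: print(ctrl.close_job())"
```

```text
-172.37095206647012
-169.07466944711715
-168.39605810196662
-170.3685794250036
the job is handed in; nothing more can be done
None
```

The turntable was pushed round in one continuous sweep, plus a small final nudge, until the dial faced the toe to within about 3°. The pieces look undisturbed in the last picture, the hand is clear, and the job is handed in; no verdict came back.

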